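# Seat the finned polishing head in the chuck and hold it home

### The arm

A 7-joint arm with a two-finger parallel gripper is mounted at the origin on the work surface. World frame = base frame: x ahead of the robot, y to its left, z up, the work surface at z = 0. Lengths are in m, angles in rad, forces in N, time in s.
With the tool pointing down it reaches from about 0.35 to 0.9 m from the base axis. Payload 19.9 kg.
Tool frame: the origin (TCP) lies at the very end of the fingers, on their centre line; the grasp point (between the pads) lies 19 mm behind it; x points along the fingers, z is the direction in which the jaws open and shut, and the axes are right-handed (so a half turn about x gives the same grasp; the last joint's range is limited). The gripper opens to 94 mm and grips with 3 to 60 N. Pads are 16 mm wide; open, the fingers measure 119 mm over their backs; the gripper's body (75 mm by 177 mm) begins 78 mm behind the grasp point.
Start: joints at [-1.183, 0.417, -0.01, 1.614, 0.005, 1.111, -0.053], TCP at [0.26, 0.568, 0.205] pointing down, gripper open.
Joint ranges: [-2.81, 2.81], [-0.39, 2.02], [-1.27, 1.25], [0.06, 2.57], [-1.19, 4.33], [0.19, 2], [-2.82, 2.82]. Speed limits (rad/s): [1.89, 1.89, 2.39, 2.39, 3.01, 3.01, 3.01].

### API

Orientations are given as a rotation vector (axis times angle).
In Python, from cell import env gives the robot as it stands.
- The arm moves only by the tool drive_tool, never from a script. Its argument "motion" is a list of rows, each an object with "slide": the shift along the tool's x, y, z in cm, a list of three; "roll": the turn about the tool's x in rad; "claw": the opening in per cent of the stroke, from 0 (shut) to 100 (fully open). In form: [{"slide": [x, y, z], "roll": roll, "claw": claw}, ...]. A call has 1 to 20 rows; each row shifts and turns the pose as measured when the row begins, along the tool's axes as they then stand; what a row does not reach is not made up. A row lasts 1/12 s, in which the tool goes at most 41.7 mm and 7.16 degrees, less where a joint would pass 70% of its speed; a pose out of reach is approached as far as the arm can. A call is refused whole if a number of a shift passes 4.17 or a number of a turn 0.125, either way. A call with a gripper value outside its range is refused whole. The fingers move at their own pace and stop on an object; "force" is the grip in N (left out, the last holds). Time passes only in rows, so rows that do not move let the fingers close. It gives the time, the measured TCP pose, the force and the opening at its end, in the units of the state.
- env.state(): the state, without advancing time (a new reading comes with each control period).
- env.read_camera(name): name is "scene" or "side" or "wrist"; returns the picture (400x640x3 uint8, red, green, blue); there is no depth.
- env.calibration(name): a dict with "fx", "fy", "cx", "cy" (pixels), "rvec" (rotation vector, rad) and "tvec" (3), from world to camera coordinates, as OpenCV has them; the wrist camera has in their place "mount" (4x4, takes a point from camera to tool coordinates, whose origin is the TCP and whose axes are the tool frame's). Camera axes: x right, y down, z forward; pixel columns grow to the right and rows downward; lengths in m; the calibration is good to about 2 mm. A picture is of the moment at which its call begins: read the wrist's pose just before it. calibration takes no time and is no camera call.
- env.sign_off(): hands the job in, once; it reports no verdict.
Trained networks look in the newest picture that a camera, given by its name, has taken for a name from the list of things; names that differ only in an ending like _2 or _b are one class to them, and where a whole thing is asked for, a point or a joint stands for the part that bears it (a point fixed in the world has none). Each returns a list of dicts, best first, with "score" (0 to 1); they miss things now and then, are a little off and sometimes report something else, mostly with a low value. They report only what shows in the picture. A call takes as long as a camera call. They do not tell look-alikes from the thing itself.
- env.spot_in(camera, name): "centre" ([x, y, z] in m, in world coordinates, good to about 4 mm: the middle of the surface that is visible of it).
The state is a dict: "t": time; "joints": joint angles; "dq": joint speeds; "tau": joint torques, N m; "tcp_pos": TCP position; "tool_rot": TCP orientation; "contact_force": force on the tool from outside, world axes, zero at the start; "moment": the same for the moment, N m; "gripper_width": opening from 0.0 (shut) to 1.0 (fully open).
Only numpy, scipy, OpenCV 4.12 (cv2) and the standard library are available. Lean on these libraries where they do the work, as an engineer would, in place of code of your own. Each camera call takes 0.05 s, during which the arm holds its last target.

### The job

Fit the tall cylindrical felt head, the one with the raised cross on top, to the bench polisher: lift it out of the wooden rack, turn it until the four fins under it line up with the cross-shaped slots of the chuck, and push it straight down against the spring until its collar sits fully home on the chuck. Finish while still holding it pressed home, because the spring lifts it again if you let go. The felt is soft, so never squeeze it with more than about 30 N, and leave the other heads and everything else on the bench undisturbed.

Things in the scene. Friction and masses are not known exactly. Their poses are not given: they have to be found in the camera images.
- felt_head: The head to fit, loose, about 0.16 kg. Origin on its axis at the underside of its steel collar, z up. Collar 40 mm across, z = 0 to 8 mm; grey felt cylinder 46 mm across, z = 8 to 52 mm; raised steel cross on top, bars 36 x 7 mm along its x and y, to z = 58 mm. Stands upright, turned any way, in one of the rack's holes, collar on the rack's top. Every quarter turn is alike.
- felt_grip (a point): On the felt head's axis, 34 mm above the collar's underside: grip the felt here from any side; fingertips must stay above the collar's underside, or they meet the rack or the chuck.
- felt_foot (a point): Foot of the felt head, 21.5 mm below the collar's underside. Under the collar four steel fins form a cross along the head's x and y axes, directly under the bars of the top cross: 26 mm tip to tip, 7 mm thick, 18 mm long, then V-shaped lower edges down to this point.
- rack: Fixed wooden block, 85 mm (x) by 275 mm (y) by 30 mm high, origin at the centre of its underside. Three round through holes 31 mm across at y = -90, 0 and +90 mm, each holding one head.
- polisher: Fixed grey bench polisher, base 210 (x) by 160 mm (y) and 70 mm high, origin at bench level under its upright spindle axis, 10 mm on the -x side of the base's centre; the chuck stands on top.
- chuck: Steel chuck on the polisher's upright, braked spindle (it does not turn in use; its angle differs each time): a 48 mm square block with two crossing slots along its x and y, right across it, 10 mm wide, 30 mm deep. Origin on the axis at the mouth (top face), 116 mm above the bench, z up. Quarter turns are alike. The head is home when its collar's underside lies on this face.
- ejector (a joint): Sprung brass pin, 9 mm across, standing in the centre of the chuck, its top 12 mm below the mouth at rest (value 0, m); grows as the pin is pushed down. The head's foot meets it and pushes it down by 9.5 mm when home; it takes about 4 N to start it and 8 N to hold it there.
- cone_head: Polishing head with a cone of felt, 42 mm wide, 50 mm high above the rack, plain round stem; loose in the rack, leave it. Origin at its collar's underside.
- dome_head: Polishing head with a low domed felt, 42 mm wide, 41 mm high above the rack, plain round stem; loose in the rack, leave it. Origin at its collar's underside.
- last: Green shoe last with metal toe, about 210 mm long, 110 mm high, loose at the left; leave it. Origin under its middle.
- polish_tin: Flat metal tin, 68 mm wide, 26 mm high, loose; leave it. Origin at the centre of its underside.
- glue_jar: White jar with black cap, 68 mm wide, 85 mm high, loose; leave it. Origin at the centre of its underside.
- hammer: Hammer lying at the right; leave it. Origin under its middle.
- brush: Brush lying beyond the polisher; leave it. Origin under its middle.
- screwdriver: Screwdriver lying beyond the rack; leave it. Origin under its middle.
Not all that is in view belongs to the job. Leave any turquoise look-alike of the felt_head alone.

How it is judged:
By the outcome, as a careful person would: the job done as asked, in the order asked, and still so for the second after the job is handed in, while the arm keeps its last pose, push and grip.
It also fails if it takes over 40 s, if anything falls off the work surface, if the arm or the gripper's body presses on something with over 40 N, if the wrist force passes 120 N, or if a joint passes its speed limit or range.

## Working session

There is one attempt and no reset: what is moved stays moved. The work goes in short steps, Python scripts to look and compute and a tool call to move; the robot and the scene stay as the last step left them, time stands still between calls to the robot, and variables do not carry over. Pictures are saved under pics/ and viewed, and the job is handed in when it is done.

Besides the shell and the picture viewer there is one more tool, called after "Call:" by a JSON object that holds its "api" and its "payload". drive_tool: Moves the arm, as the interface text tells. Its arguments: {"type":"object","properties":{"motion":{"type":"array"},"force":{"type":"number"}},"required":["motion"]}

```bash
ls; mkdir -p pics; python3 - <<'E'
from cell import env
import cv2,numpy as np
s=env.state();print(s)
for c in ["scene","side","wrist"]:
    im=env.read_camera(c);cv2.imwrite(f"pics/{c}0.png",im[:,:,::-1])
    print(c,env.calibration(c))
    if c!="wrist":
        for n in ["felt_head","chuck","rack","polisher"]:
            print(n,[(np.round(d["centre"],4),round(d["score"],2)) for d in env.spot_in(c,n)][:4])
print(env.state()["t"])
E
```

```text
pics
{'t': 0.0, 'joints': array([-1.18353977,  0.41798808, -0.01032825,  1.61414687,  0.00471351,
        1.11071893, -0.05299868]), 'dq': array([-0.00091733,  0.00112652,  0.00046002, -0.00120472,  0.00073711,
       -0.00106785,  0.00036908]), 'tau': array([-1.18687299e-04, -8.51276708e+01,  6.38853740e-01, -4.25977170e+01,
       -4.88253159e-02,  1.87510089e-02,  9.54142092e-05]), 'tcp_pos': array([0.25968389, 0.56808698, 0.20482786]), 'tool_rot': array([-0.88861471,  1.38305387,  0.8873893 ]), 'contact_force': array([0.32529898, 0.12742004, 0.33025714]), 'moment': array([-0.03407042, -0.07562334,  0.00774673]), 'gripper_width': 1.0024312967967024}
scene {'fx': 372.2231289815003, 'fy': 372.2231289815003, 'cx': 316.7171133712818, 'cy': 199.31338696637434, 'rvec': array([ 1.04525323,  2.4652235 , -1.0199163 ]), 'tvec': array([ 0.38116154, -0.25331551,  1.55141361])}
felt_head [(array([0.6619, 0.0252, 0.0727]), 0.8), (array([0.6689, 0.104 , 0.072 ]), 0.79), (array([0.6679, 0.2071, 0.0715]), 0.74), (array([0.3845, 0.1066, 0.0289]), 0.69)]
chuck [(array([ 0.5421, -0.1261,  0.0993]), 0
[... 512 characters left out ...]
 (array([0.6535, 0.0837, 0.0701]), 0.63), (array([0.6547, 0.1878, 0.0712]), 0.5)]
chuck [(array([ 0.5271, -0.1466,  0.1001]), 0.89)]
rack [(array([0.545 , 0.143 , 0.0292]), 0.88)]
polisher [(array([ 0.5237, -0.1651,  0.0688]), 0.59)]
wrist {'fx': 345.35353651147733, 'fy': 345.35353651147733, 'cx': 319.82986866023606, 'cy': 200.04636718869637, 'mount': array([[-8.84090223e-04, -2.47490516e-01,  9.68889913e-01,
        -1.78985978e-01],
       [-1.47599865e-04, -9.68890248e-01, -2.47490736e-01,
         7.22007467e-02],
       [ 9.99999598e-01, -3.61812161e-04,  8.20056829e-04,
        -2.77841915e-04],
       [ 0.00000000e+00,  0.00000000e+00,  0.00000000e+00,
         1.00000000e+00]])}
0.55
```

View pics/scene0.png

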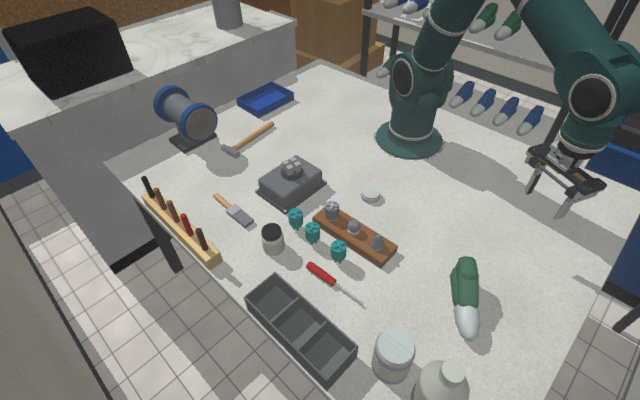

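View pics/side0.png

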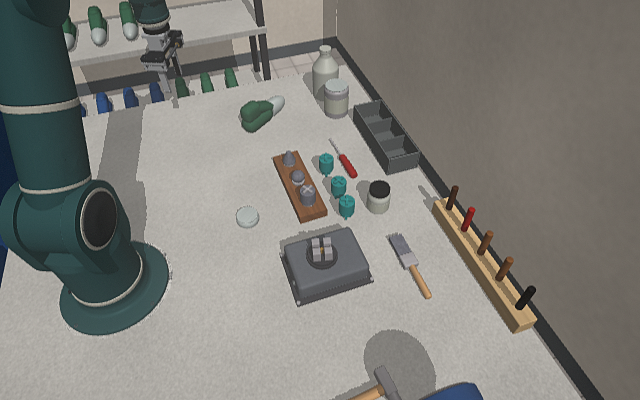

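View pics/wrist0.png

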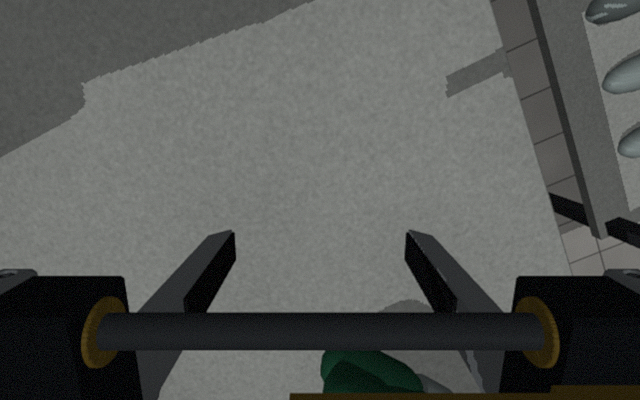

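```bash
cat > h.py <<'E'
from cell import env
import cv2,numpy as np
from scipy.spatial.transform import Rotation as R
def pose():
    s=env.state(); return s,np.array(s["tcp_pos"]),R.from_rotvec(s["tool_rot"]).as_matrix()
def proj(c,P,pose_=None):
    k=env.calibration(c);P=np.atleast_2d(P).astype(float)
    if c=="wrist":
        p,M=pose_;T=np.eye(4);T[:3,:3]=M;T[:3,3]=p;T=np.linalg.inv(T@k["mount"]);Rm,t=T[:3,:3],T[:3,3]
    else: Rm,t=cv2.Rodrigues(k["rvec"])[0],k["tvec"]
    q=P@Rm.T+t
    return np.c_[k["fx"]*q[:,0]/q[:,2]+k["cx"],k["fy"]*q[:,1]/q[:,2]+k["cy"]]
def back(c,uv,z,pose_=None):
    k=env.calibration(c);uv=np.atleast_2d(uv).astype(float)
    if c=="wrist":
        p,M=pose_;T=np.eye(4);T[:3,:3]=M;T[:3,3]=p;T=T@k["mount"];Rw,o=T[:3,:3],T[:3,3]
    else:
        Rm=cv2.Rodrigues(k["rvec"])[0];Rw=Rm.T;o=-Rm.T@k["tvec"]
    d=np.c_[(uv[:,0]-k["cx"])/k["fx"],(uv[:,1]-k["cy"])/k["fy"],np.ones(len(uv))]@Rw.T
    return o+d*((z-o[2])/d[:,2])[:,None]
def yaw(M): return np.degrees(np.arctan2(M[1,2],M[0,2]))
E
python3 - <<'E'
from h import *
s,p,M=pose();print(p,np.round(M,3),yaw(M))
print(back("side",[307,186],.088),back("side",[320,240],.116), back("scene",[332,205],.085),back("scene",[292,160],.116))
for c in ["side","scene"]:
    im=env.read_camera(c)
    w=im[130:290,250:410] if c=="side" else im[130:290,240:400]
    cv2.imwrite(f"pics/{c}1.png",cv2.resize(w,(600,600),interpolation=2)[:,:,::-1])
E
```

```text
[0.25985801 0.56837278 0.20540212] [[-0.    -0.909  0.416]
 [-0.     0.416  0.909]
 [-1.    -0.    -0.   ]] 65.43233337701643
[[0.56212223 0.0913707  0.088     ]] [[ 0.53100325 -0.11923176  0.116     ]] [[0.55812761 0.08422104 0.085     ]] [[ 0.51754172 -0.14235882  0.116     ]]
```

View pics/side1.png

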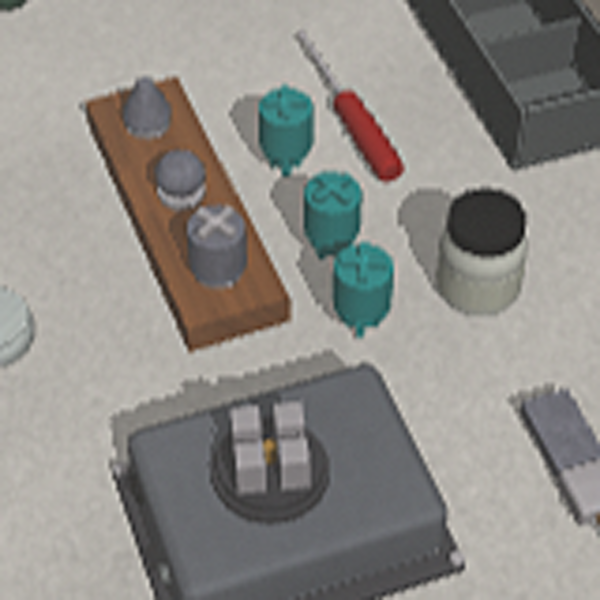

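Call:
{"api": "drive_tool", "payload": {"motion": [{"slide": [-0.25, -2.95, -2.0], "roll": 0, "claw": 100}, {"slide": [-0.25, -2.95, -2.0], "roll": 0, "claw": 100}, {"slide": [-0.25, -2.95, -2.0], "roll": 0, "claw": 100}, {"slide": [-0.25, -2.95, -2.0], "roll": 0, "claw": 100}, {"slide": [-0.25, -2.95, -2.0], "roll": 0, "claw": 100}, {"slide": [-0.25, -2.95, -2.0], "roll": 0, "claw": 100}, {"slide": [-0.25, -2.95, -2.0], "roll": 0, "claw": 100}, {"slide": [-0.25, -2.95, -2.0], "roll": 0, "claw": 100}, {"slide": [-0.25, -2.95, -2.0], "roll": 0, "claw": 100}, {"slide": [-0.25, -2.95, -2.0], "roll": 0, "claw": 100}, {"slide": [-0.25, -2.95, -2.0], "roll": 0, "claw": 100}, {"slide": [-0.25, -2.95, -2.0], "roll": 0, "claw": 100}, {"slide": [-0.25, -2.95, -2.0], "roll": 0, "claw": 100}, {"slide": [-0.25, -2.95, -2.0], "roll": 0, "claw": 100}], "force": 25}}

```text
t: 1.82
tcp_pos: [0.5256, 0.1299, 0.2415]
tool_rot: [-0.895, 1.375, 0.901]
contact_force: [0.9, 0.7, -0.2]
gripper_width: 1.003
```

```bash
python3 - <<'E'
from h import *
s,p,M=pose();im=env.read_camera("wrist");cv2.imwrite("pics/w1.png",im[:,:,::-1]);print(s["t"],p,yaw(M),s["joints"])
for n in ["felt_head","cone_head","dome_head"]:print(n,[(np.round(d["centre"],4),round(d["score"],2)) for d in env.spot_in("wrist",n)][:4])
E
```

```text
1.8167 [0.52561658 0.12988868 0.24145448] 66.20028558000092 [-0.52118725  0.23620512  0.26499974  1.7898095  -0.07266049  1.1230563
  0.9236028 ]
felt_head [(array([0.6455, 0.1013, 0.069 ]), 0.97), (array([0.6369, 0.026 , 0.053 ]), 0.78), (array([0.5537, 0.0789, 0.0779]), 0.59), (array([0.65  , 0.1804, 0.0532]), 0.47)]
cone_head [(array([0.5474, 0.255 , 0.0622]), 0.6)]
dome_head [(array([0.5494, 0.1694, 0.0618]), 0.62)]
```

View pics/w1.png

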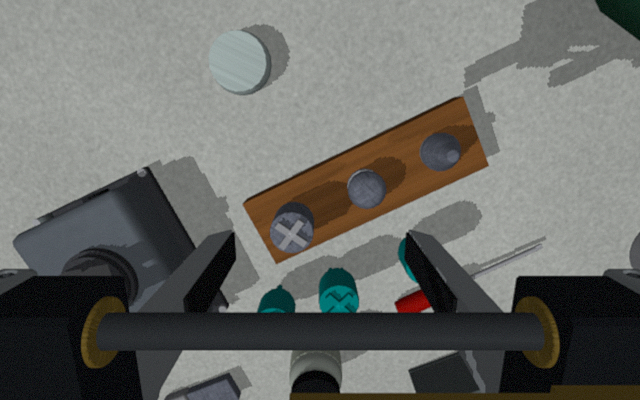

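```bash
python3 - <<'E'
from h import *
s,p,M=pose();im=cv2.imread("pics/w1.png")
cv2.imwrite("pics/w1c.png",cv2.resize(im[200:265,260:325],(650,650),interpolation=2)[:600])
print(back("wrist",[292,233],.088,(p,M)))
# rack top corners
print(back("wrist",[[463,97],[488,163],[276,263],[245,203]],.03,(p,M)))
E
```

```text
[[0.55672192 0.08656791 0.088     ]]
[[0.50789515 0.30945634 0.03      ]
 [0.5882049  0.31301745 0.03      ]
 [0.60091232 0.03964708 0.03      ]
 [0.51794027 0.03949458 0.03      ]]
```

View pics/w1c.png

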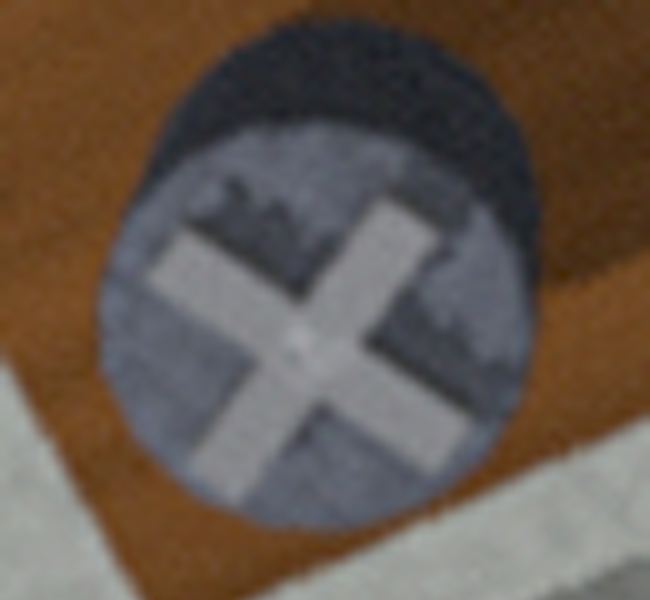

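Call:
{"api": "drive_tool", "payload": {"motion": [{"slide": [0, -1.6, -3.5], "roll": 0, "claw": 100}, {"slide": [0, -1.6, -3.5], "roll": 0, "claw": 100}, {"slide": [0, -1.6, -3.5], "roll": 0, "claw": 100}, {"slide": [0, -1.6, -3.5], "roll": 0, "claw": 100}, {"slide": [0, -1.6, -3.5], "roll": 0, "claw": 100}, {"slide": [0, -1.6, -3.5], "roll": 0, "claw": 100}, {"slide": [0, -1.6, -3.5], "roll": 0, "claw": 100}, {"slide": [0, 0, 0], "roll": 0, "claw": 100}, {"slide": [0, 0, 0], "roll": 0, "claw": 100}]}}

```text
t: 2.77
tcp_pos: [0.5288, -0.1355, 0.2387]
tool_rot: [-0.908, 1.366, 0.919]
contact_force: [0.3, 1.8, -0.7]
gripper_width: 1.0
```

```bash
python3 - <<'E'
from h import *
s,p,M=pose();im=env.read_camera("wrist");cv2.imwrite("pics/w2.png",im[:,:,::-1]);print(s["t"],repr(p),yaw(M),s["joints"],s["dq"].max())
np.savez("w2.npz",p=p,M=M)
uv=proj("wrist",[0.528,-0.14,.116],(p,M))[0];print(uv)
a,b=int(uv[0])-50,int(uv[1])-50
a=max(a,0);b=max(b,0);print(a,b)
cv2.imwrite("pics/w2c.png",cv2.resize(im[b:b+100,a:a+100,::-1],(600,600),interpolation=2))
print([(np.round(d["centre"],4),round(d["score"],2)) for d in env.spot_in("wrist","chuck")])
E
```

```text
2.7667 array([ 0.52875734, -0.13552046,  0.23869332]) 67.40871877816319 [-0.15402073  0.25945338  0.42293707  1.78379283 -0.12553245  1.12609455
  1.48736643] 0.049416590750414935
[313.91154786 196.41331103]
263 146
[(array([ 0.5262, -0.1381,  0.0954]), 0.63)]
```

View pics/w2.png

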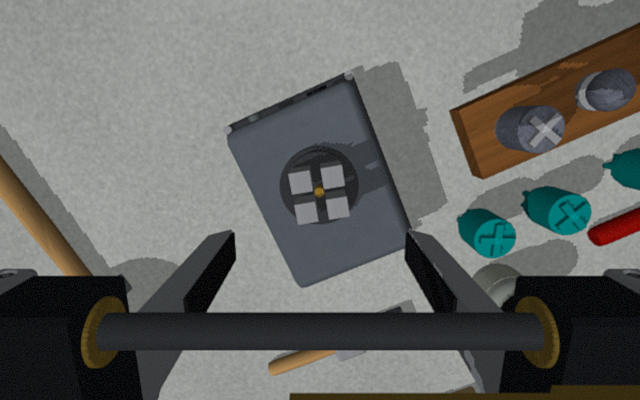

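View pics/w2c.png

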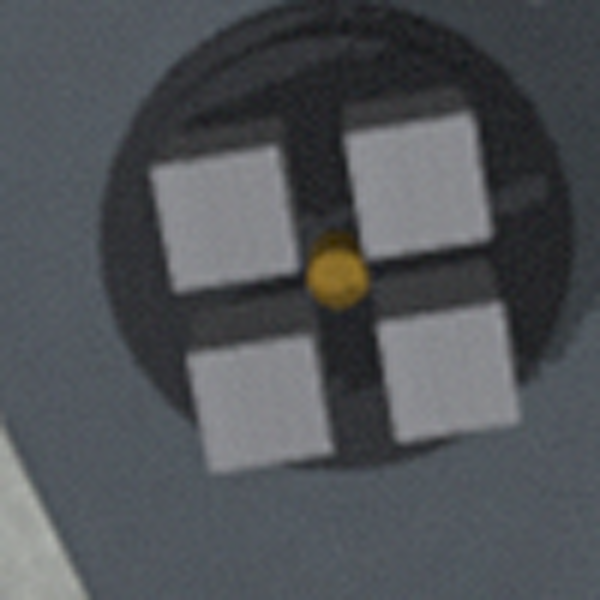

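```bash
python3 - <<'E'
from h import *
z=np.load("w2.npz");P=(z["p"],z["M"])
c=np.array([[150,168],[472,112],[522,425],[210,472]],float);uv=(c+.5)/6-.5+[263,146]
w=back("wrist",uv,.116,P)[:,:2];print(w,w.mean(0))
inn=np.array([[280,147],[298,272],[173,292],[343,133],[358,258],[490,242],[320,333],[332,453],[188,352],[377,322],[397,442],[503,302]],float)
for i in range(4):
    d=w[(i+1)%4]-w[i];print(np.linalg.norm(d),np.degrees(np.arctan2(d[1],d[0]))%90)
d=c; 
# head from w1 : pose then
from cell import env
p1=np.array([0.52561658,0.12988868,0.24145448]);y=np.radians(66.20)
import scipy.spatial.transform as st
M1=st.Rotation.from_rotvec([-0.895,1.375,0.901]).as_matrix()
c=np.array([[172,255],[448,447],[408,218],[220,480]],float);uv=(c+.5)/10-.5+[260,200]
h=back("wrist",uv,.088,(p1,M1))[:,:2];print(h,h.mean(0))
for i in (0,2):
    d=h[i+1]-h[i];print(np.linalg.norm(d),np.degrees(np.arctan2(d[1],d[0]))%90)
print(back("side",[308,190.5],.088))
im=cv2.imread("pics/w2.png");cv2.imwrite("pics/w2h.png",cv2.resize(im[98:158,510:570],(600,600),interpolation=2))
im=cv2.imread("pics/side0.png");cv2.imwrite("pics/s0h.png",cv2.resize(im[225:275,295:345],(600,600),interpolation=2))
E
```

```text
[[ 0.4998921  -0.15340714]
 [ 0.5104808  -0.1065455 ]
 [ 0.55788789 -0.11724791]
 [ 0.54641723 -0.1640052 ]] [ 0.5286695  -0.13530144]
0.04804304592539564 77.26744998022731
0.048600140483700066 77.27841642323489
0.04814374356988274 76.21622315161663
0.047716950801247764 77.16743699529042
[[0.54350879 0.07507852]
 [0.57366891 0.09203462]
 [0.54960078 0.09853031]
 [0.56746513 0.06909763]] [0.5585609  0.08368527]
0.03459974097161695 29.34481842124682
0.03442989108936917 31.25591393547449
[[0.55957067 0.07374845 0.088     ]]
```

View pics/w2h.png

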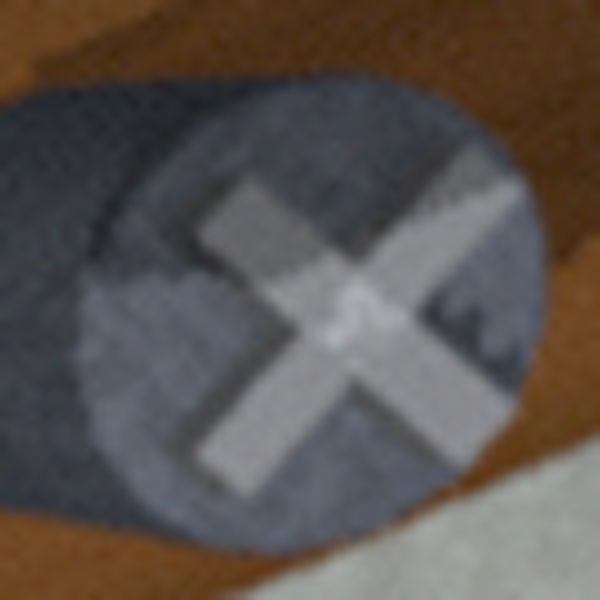

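```bash
python3 - <<'E'
from h import *
z=np.load("w2.npz");P=(z["p"],z["M"])
c=np.array([[226,207],[487,437],[224,475],[502,167],[360,322]],float);uv=(c+.5)/10-.5+[510,98]
h=back("wrist",uv,.088,P)[:,:2];print(h,h[:4].mean(0))
for i in (0,2):
    d=h[i+1]-h[i];print(np.linalg.norm(d),np.degrees(np.arctan2(d[1],d[0]))%90)
for c in ["side","scene"]:
    print(c,proj(c,[[.5586,.0837,.088],[.5287,-.1353,.116]]))
im=cv2.imread("pics/side0.png");cv2.imwrite("pics/s0h.png",cv2.resize(im[170:270,270:370],(600,600),interpolation=2))
im=cv2.imread("pics/scene0.png");cv2.imwrite("pics/c0h.png",cv2.resize(im[140:240,270:370],(600,600),interpolation=2))
E
```

```text
[[0.54362219 0.07441263]
 [0.57406628 0.09220497]
 [0.56790986 0.06814836]
 [0.55000318 0.09917892]
 [0.55884515 0.08354082]] [0.55890038 0.08348622]
0.03526201145226009 30.30315724997534
0.035826593197635745 29.98777910535331
side [[306.63279406 188.15496952]
 [321.19826194 245.30259106]]
scene [[331.78546161 204.34031745]
 [291.01325293 162.41746384]]
```

View pics/s0h.png

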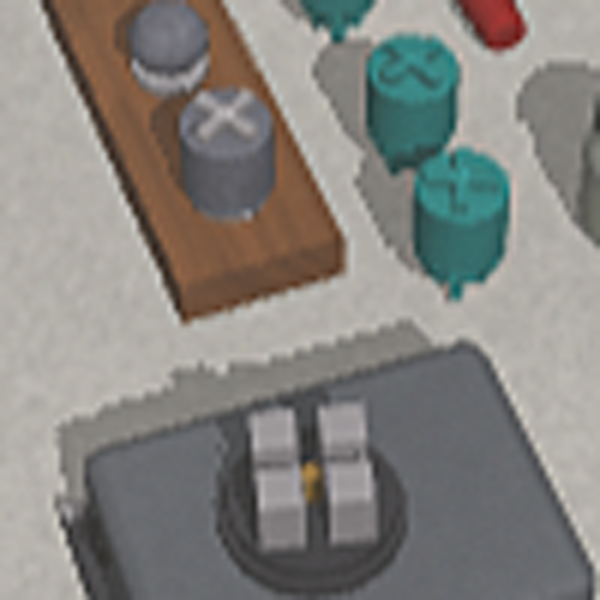

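View pics/c0h.png

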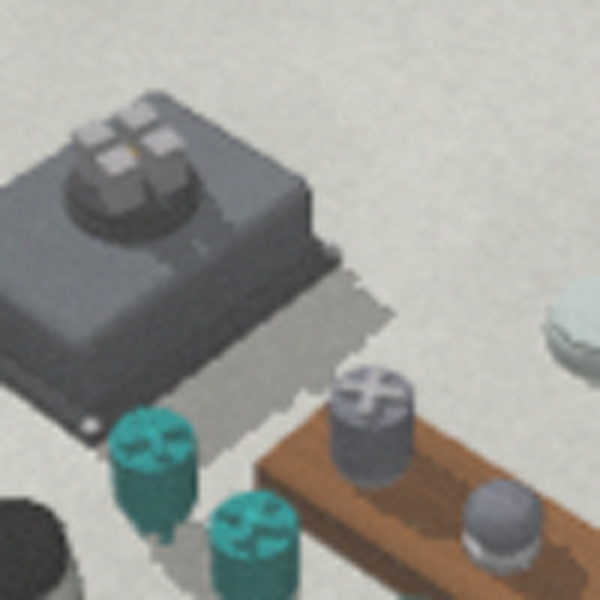

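Call:
{"api": "drive_tool", "payload": {"motion": [{"slide": [0, 0.94, 3.56], "roll": 0, "claw": 80}, {"slide": [0, 0.94, 3.56], "roll": 0, "claw": 80}, {"slide": [0, 0.94, 3.56], "roll": 0, "claw": 80}, {"slide": [0, 0.94, 3.56], "roll": 0, "claw": 80}, {"slide": [0, 0.94, 3.56], "roll": 0, "claw": 80}, {"slide": [0, 0.94, 3.56], "roll": 0, "claw": 80}, {"slide": [3.5, 0, 0], "roll": 0, "claw": 80}, {"slide": [3.5, 0, 0], "roll": 0, "claw": 80}, {"slide": [2, 0, 0], "roll": 0, "claw": 80}, {"slide": [0, 0, 0], "roll": 0, "claw": 80}, {"slide": [0, 0, 0], "roll": 0, "claw": 80}]}}

```text
t: 3.78
tcp_pos: [0.5544, 0.1191, 0.1494]
tool_rot: [-0.925, 1.349, 0.944]
contact_force: [2.0, 0.2, 0.5]
gripper_width: 0.8
```

```bash
cat > go.py <<'E'
from h import *
import sys
s,p,M=pose();print(s["t"],np.round(p,4),"yaw",yaw(M),"q",np.round(s["joints"],2),"F",np.round(s["contact_force"],1),"w",s["gripper_width"],"tilt",np.round(M[:,0],3))
t=np.array([float(v) for v in sys.argv[1:4]]);print("slide cm",np.round(M.T@(t-p)*100,2))
E
python3 go.py .5588 .0836 .046; python3 - <<'E'
from h import *
im=env.read_camera("wrist");cv2.imwrite("pics/w3.png",im[:,:,::-1])
E
```

```text
3.7833 [0.5544 0.1191 0.1494] yaw 69.07584702063593 q [-0.47  0.38  0.26  1.83 -0.14  0.95  1.06] F [2.  0.2 0.5] w 0.7997240799472356 tilt [ 0.002  0.016 -1.   ]
slide cm [10.29 -1.71 -3.32]
```

View pics/w3.png

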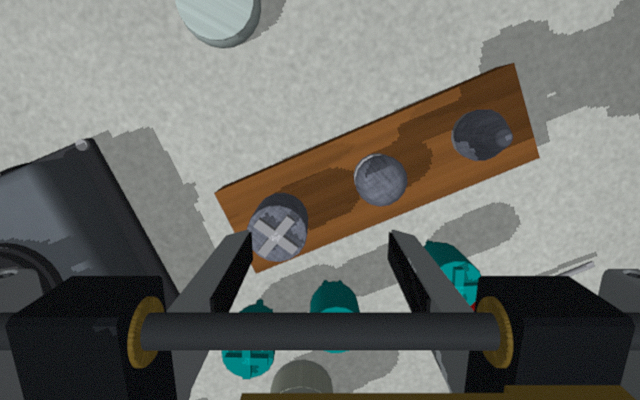

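Call:
{"api": "drive_tool", "payload": {"motion": [{"slide": [0, -0.7, -1.4], "roll": 0, "claw": 80}, {"slide": [0, -0.4, -0.8], "roll": 0, "claw": 80}, {"slide": [0, -0.2, -0.3], "roll": 0, "claw": 80}, {"slide": [0, 0, 0], "roll": 0, "claw": 80}, {"slide": [0, 0, 0], "roll": 0, "claw": 80}]}}

```text
t: 4.25
tcp_pos: [0.5599, 0.092, 0.1553]
tool_rot: [-0.926, 1.341, 0.943]
contact_force: [-0.6, 1.6, 0.3]
gripper_width: 0.8
```

```bash
python3 go.py .5588 .0836 .046
```

```text
4.25 [0.5599 0.092  0.1553] yaw 69.16014921701759 q [-0.43  0.37  0.27  1.83 -0.14  0.95  1.12] F [-0.6  1.6  0.3] w 0.8000926247259827 tilt [ 0.009  0.018 -1.   ]
slide cm [10.91 -0.18 -1.04]
```

Call:
{"api": "drive_tool", "payload": {"motion": [{"slide": [1.0, -0.1, -0.5], "roll": 0, "claw": 80}, {"slide": [1.0, -0.1, -0.4], "roll": 0, "claw": 80}, {"slide": [0.5, 0, -0.1], "roll": 0, "claw": 80}, {"slide": [0, 0, 0], "roll": 0, "claw": 80}]}}

```text
t: 4.58
tcp_pos: [0.5585, 0.0825, 0.1283]
tool_rot: [-0.927, 1.34, 0.943]
contact_force: [0.8, -0.8, -0.3]
gripper_width: 0.802
```

```bash
python3 go.py .5588 .0836 .046
```

```text
4.5833 [0.5585 0.0825 0.1283] yaw 69.19262881782132 q [-0.41  0.4   0.27  1.86 -0.16  0.89  1.15] F [ 0.8 -0.8 -0.3] w 0.8020659597512949 tilt [ 0.01   0.019 -1.   ]
slide cm [ 8.23  0.03 -0.06]
```

Call:
{"api": "drive_tool", "payload": {"motion": [{"slide": [2.0, 0, 0], "roll": 0, "claw": 80}, {"slide": [2.0, 0, 0], "roll": 0, "claw": 80}, {"slide": [1.5, 0, 0], "roll": 0, "claw": 80}, {"slide": [1.0, 0, 0], "roll": 0, "claw": 80}, {"slide": [0.5, 0, 0], "roll": 0, "claw": 80}, {"slide": [0, 0, 0], "roll": 0, "claw": 80}]}}

```text
t: 5.08
tcp_pos: [0.5587, 0.0842, 0.054]
tool_rot: [-0.926, 1.341, 0.944]
contact_force: [-0.8, -0.5, -0.9]
gripper_width: 0.801
```

```bash
python3 go.py .5588 .0836 .046
```

```text
5.0833 [0.5587 0.0842 0.054 ] yaw 69.1987520458258 q [-0.39  0.51  0.24  1.9  -0.2   0.75  1.18] F [-0.8 -0.5 -0.9] w 0.80137956249009 tilt [ 0.009  0.019 -1.   ]
slide cm [ 0.8  -0.03 -0.07]
```

Call:
{"api": "drive_tool", "payload": {"motion": [{"slide": [0.6, 0, -0.1], "roll": 0, "claw": 80}, {"slide": [0.2, 0, 0], "roll": 0, "claw": 40}, {"slide": [0, 0, 0], "roll": 0, "claw": 30}, {"slide": [0, 0, 0], "roll": 0, "claw": 30}, {"slide": [0, 0, 0], "roll": 0, "claw": 30}, {"slide": [0, 0, 0], "roll": 0, "claw": 30}], "force": 25}}

```text
t: 5.58
tcp_pos: [0.5599, 0.0836, 0.0476]
tool_rot: [-0.927, 1.338, 0.943]
contact_force: [-1.5, -2.1, 2.2]
gripper_width: 0.486
```

```bash
python3 go.py .5588 .0836 .046; python3 - <<'E'
from h import *
im=env.read_camera("wrist");cv2.imwrite("pics/w4.png",im[:,:,::-1])
E
```

```text
5.5833 [0.5599 0.0836 0.0476] yaw 69.20429520848363 q [-0.38  0.52  0.24  1.9  -0.2   0.73  1.19] F [-1.5 -2.1  2.2] w 0.4863314773319445 tilt [ 0.012  0.02  -1.   ]
slide cm [ 0.16  0.1  -0.04]
```

View pics/w4.png

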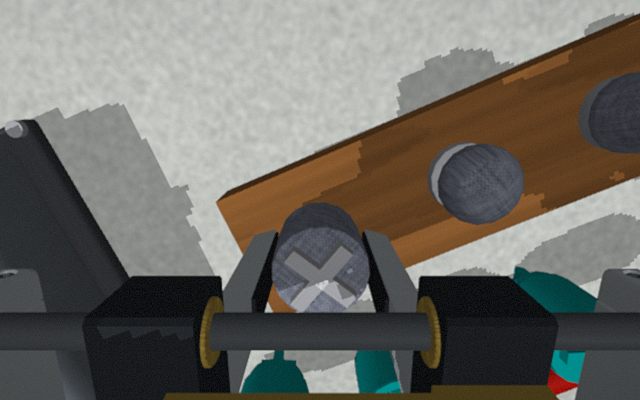

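Call:
{"api": "drive_tool", "payload": {"motion": [{"slide": [-1.0, 0, 0], "roll": 0, "claw": 30}, {"slide": [-2.0, 0, 0], "roll": 0, "claw": 30}, {"slide": [-2.5, 0, 0], "roll": 0, "claw": 30}, {"slide": [-2.5, 0, 0], "roll": 0, "claw": 30}, {"slide": [-2.5, 0, 0], "roll": 0, "claw": 30}, {"slide": [-2.0, 0, 0], "roll": 0, "claw": 30}, {"slide": [-1.0, 0, 0], "roll": 0, "claw": 30}, {"slide": [0, 0, 0], "roll": 0, "claw": 30}]}}

```text
t: 6.3
tcp_pos: [0.5567, 0.0801, 0.1925]
tool_rot: [-0.926, 1.34, 0.943]
contact_force: [0.2, -0.3, -2.0]
gripper_width: 0.486
```

```bash
python3 go.py .5287 -.1353 .19; python3 - <<'E'
from h import *
im=env.read_camera("side")[120:290,230:400];cv2.imwrite("pics/s4.png",cv2.resize(im,(600,600))[:,:,::-1])
E
```

```text
6.3 [0.5567 0.0801 0.1925] yaw 69.15169661901307 q [-0.42  0.32  0.29  1.81 -0.13  1.02  1.12] F [ 0.2 -0.3 -2. ] w 0.4856536608444829 tilt [ 0.01   0.019 -1.   ]
slide cm [ -0.19  -5.05 -21.13]
```

View pics/s4.png

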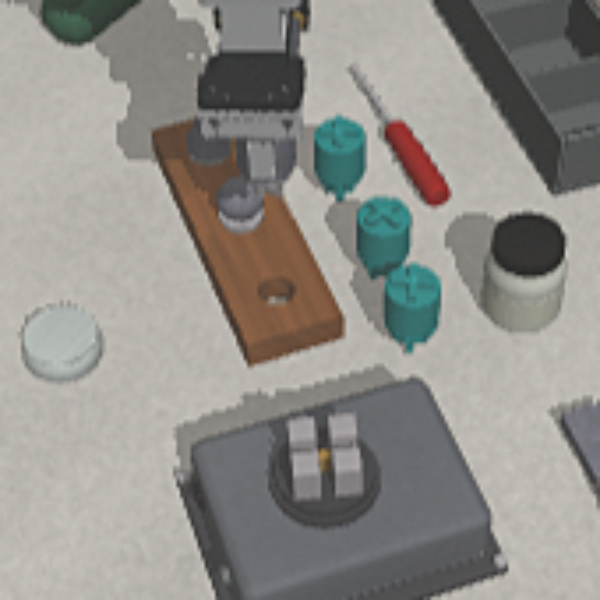

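Call:
{"api": "drive_tool", "payload": {"motion": [{"slide": [0, -0.3, -1.2], "roll": 0, "claw": 30}, {"slide": [0, -0.6, -2.5], "roll": 0, "claw": 30}, {"slide": [0, -0.6, -2.5], "roll": 0, "claw": 30}, {"slide": [0, -0.6, -2.5], "roll": 0, "claw": 30}, {"slide": [0, -0.6, -2.5], "roll": 0, "claw": 30}, {"slide": [0, -0.6, -2.5], "roll": 0, "claw": 30}, {"slide": [0, -0.6, -2.5], "roll": 0, "claw": 30}, {"slide": [0, -0.5, -2.0], "roll": 0, "claw": 30}, {"slide": [0, -0.3, -1.2], "roll": 0, "claw": 30}, {"slide": [0, -0.1, -0.6], "roll": 0, "claw": 30}, {"slide": [0, 0, 0], "roll": 0, "claw": 30}, {"slide": [0, 0, 0], "roll": 0.06, "claw": 30}, {"slide": [0, 0, 0], "roll": 0.11, "claw": 30}, {"slide": [0, 0, 0], "roll": 0.11, "claw": 30}, {"slide": [0, 0, 0], "roll": 0.11, "claw": 30}, {"slide": [0, 0, 0], "roll": 0.11, "claw": 30}, {"slide": [0, 0, 0], "roll": 0.08, "claw": 30}, {"slide": [0, 0, 0], "roll": 0.04, "claw": 30}, {"slide": [0, 0, 0], "roll": 0, "claw": 30}]}}

```text
t: 7.93
tcp_pos: [0.5159, -0.1335, 0.1664]
tool_rot: [-0.421, 1.541, 0.46]
contact_force: [-0.2, 1.1, -2.7]
gripper_width: 0.489
```

```bash
python3 go.py .5287 -.1353 .18
```

```text
7.9333 [ 0.5159 -0.1335  0.1664] yaw 32.12171542659528 q [-0.21  0.34  0.51  1.88 -0.21  1.    0.95] F [-0.2  1.1 -2.7] w 0.4888298856035935 tilt [-0.021  0.019 -1.   ]
slide cm [-1.39 -0.8   0.97]
```

Call:
{"api": "drive_tool", "payload": {"motion": [{"slide": [-0.6, -0.3, 0.4], "roll": 0.04, "claw": 30}, {"slide": [-0.6, -0.3, 0.4], "roll": 0.04, "claw": 30}, {"slide": [-0.2, -0.1, 0.1], "roll": 0.02, "claw": 30}, {"slide": [0, 0, 0], "roll": 0, "claw": 30}, {"slide": [0, 0, 0], "roll": 0, "claw": 30}]}}

```text
t: 8.35
tcp_pos: [0.5269, -0.1317, 0.178]
tool_rot: [-0.348, 1.559, 0.389]
contact_force: [-0.6, 0.0, -1.6]
gripper_width: 0.489
```

```bash
cat >> go.py <<'E'
Mg=R.from_rotvec([-0.927,1.338,0.943]).as_matrix()
a=M@Mg.T@np.array([0,0,1.]);print("head axis",np.round(a,4),"t in tool",np.round(Mg.T@[0,0,1],4))
x=M@Mg.T@np.array([np.cos(np.radians(30.1)),np.sin(np.radians(30.1)),0]);print("head yaw",np.degrees(np.arctan2(x[1],x[0]))%90)
g=M@Mg.T@(np.array([.5588,.0836,.03])-np.array([.5599,.0836,.0476]))+p;print("collar est",np.round(g,4))
E
python3 go.py .5287 -.1353 .18
python3 - <<'E'
from h import *
for c,(a,b) in {"side":(230,120),"scene":(210,80)}.items():
    im=env.read_camera(c)[b:b+170,a:a+170];cv2.imwrite(f"pics/{c}5.png",cv2.resize(im,(600,600),interpolation=2)[:,:,::-1])
E
```

```text
8.35 [ 0.5269 -0.1317  0.178 ] yaw 26.860719759793287 q [-0.23  0.35  0.53  1.84 -0.22  1.04  0.86] F [-0.6  0.  -1.6] w 0.4889043402173504 tilt [-0.025  0.02  -0.999]
slide cm [-0.21 -0.4  -0.  ]
head axis [ 0.0469 -0.0135  0.9988] t in tool [-0.9997 -0.0038  0.0226]
head yaw 77.76149394894811
collar est [ 0.5252 -0.1307  0.1605]
```

View pics/side5.png

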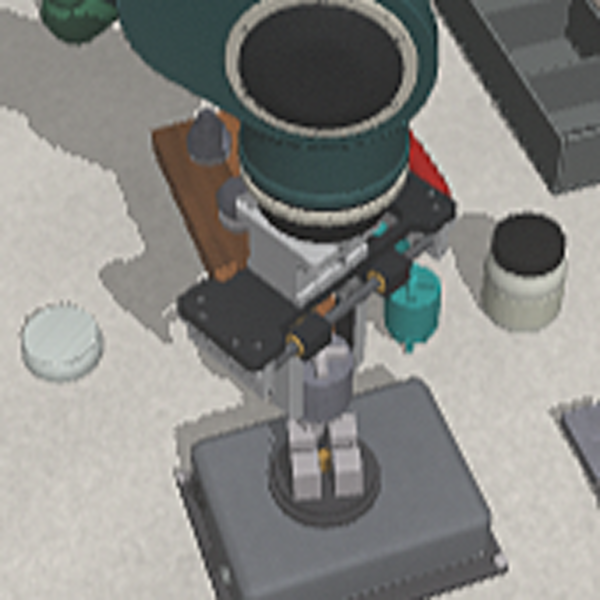

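View pics/scene5.png

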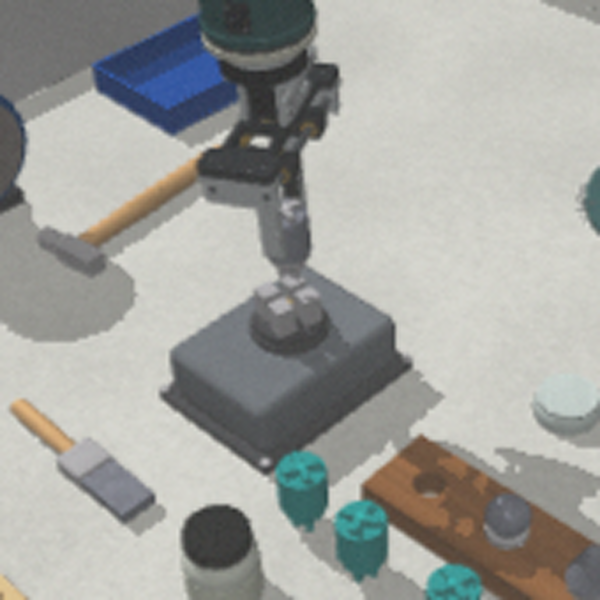

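Call:
{"api": "drive_tool", "payload": {"motion": [{"slide": [0, 0, 0], "roll": 0, "claw": 30}, {"slide": [0, 0, 0], "roll": 0, "claw": 30}, {"slide": [0, 0, 0], "roll": 0, "claw": 30}, {"slide": [0, 0, 0], "roll": 0, "claw": 30}]}}

```text
t: 8.78
tcp_pos: [0.5259, -0.1318, 0.1774]
tool_rot: [-0.349, 1.56, 0.39]
contact_force: [-0.0, 0.5, -1.2]
gripper_width: 0.486
```

```bash
python3 go.py .5287 -.1353 .18
```

```text
8.7833 [ 0.5259 -0.1318  0.1774] yaw 26.93969263156401 q [-0.23  0.35  0.52  1.84 -0.22  1.04  0.86] F [-0.   0.5 -1.2] w 0.48571504801310633 tilt [-0.026  0.021 -0.999]
slide cm [-0.28 -0.43  0.08]
head axis [ 0.0478 -0.0139  0.9988] t in tool [-0.9997 -0.0038  0.0226]
head yaw 77.84050826275941
collar est [ 0.5243 -0.1308  0.1599]
```

```bash
python3 - <<'E'
from h import *
for t,v in [(0,[-0.88861471,1.38305387,0.8873893]),(1.82,[-.895,1.375,.901]),(2.77,[-.908,1.366,.919]),(3.78,[-.925,1.349,.944]),(4.25,[-.926,1.341,.943]),(4.58,[-.927,1.340,.943]),(5.08,[-.926,1.341,.944]),(5.58,[-.927,1.338,.943]),(6.3,[-.926,1.34,.943]),(7.93,[-.421,1.541,.46]),(8.35,[-.348,1.559,.389])]:
    M=R.from_rotvec(v).as_matrix();print(t,np.round(M[:,0],4),round(yaw(M),2))
E
```

```text
0 [-4.0e-04 -1.2e-03 -1.0e+00] 65.44
1.82 [-0.      0.0043 -1.    ] 66.22
2.77 [-2.0e-04  7.9e-03 -1.0e+00] 67.41
3.78 [ 0.0024  0.0157 -0.9999] 69.07
4.25 [ 0.0092  0.0188 -0.9998] 69.15
4.58 [ 0.0101  0.0187 -0.9998] 69.19
5.08 [ 0.0086  0.0192 -0.9998] 69.18
5.58 [ 0.0116  0.0198 -0.9997] 69.21
6.3 [ 0.0099  0.0194 -0.9998] 69.16
7.93 [-0.0215  0.0193 -0.9996] 32.15
8.35 [-0.0251  0.0206 -0.9995] 26.87
```

```bash
python3 - <<'E'
from h import *
im=env.read_camera("wrist");cv2.imwrite("pics/w6.png",im[:,:,::-1])
a=cv2.imread("pics/w4.png")[190:330,250:390];b=im[190:330,250:390,::-1]
cv2.imwrite("pics/w6c.png",np.hstack([cv2.resize(x,(400,400),interpolation=2) for x in (a,b)]))
s,p,M=pose()
# predicted chuck corners outline in side, scene
E
```

```text
(no output)
```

View pics/w6c.png

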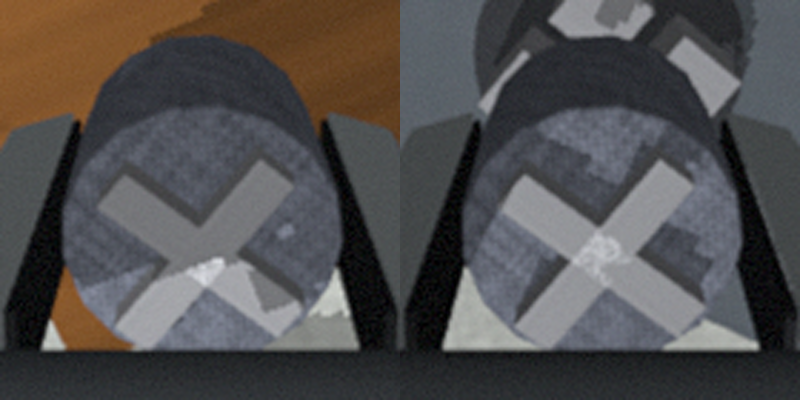

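View pics/w6.png

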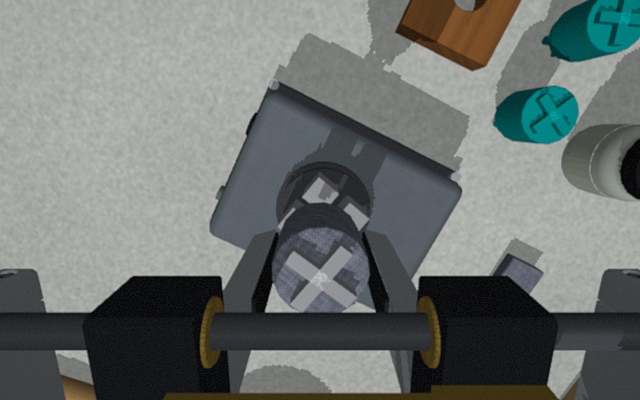

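```bash
cat > ov.py <<'E'
from h import *
import sys
def overlay(name,src=None,c0=(.5287,-.1353),cy=77.0):
    s,p,M=pose();im=(env.read_camera("wrist")[:,:,::-1] if src is None else cv2.imread(src)).copy()
    x0,y0,S=220,130,200;k=3
    big=cv2.resize(im[y0:y0+S,x0:x0+S],(600,600),interpolation=2)
    def draw(P,col):
        q=((proj("wrist",P,(p,M))-[x0,y0]+.5)*k).astype(np.int32);cv2.polylines(big,[q],True,col,1)
    a=np.radians(cy);Rz=np.array([[np.cos(a),-np.sin(a),0],[np.sin(a),np.cos(a),0],[0,0,1]])
    for sx in (1,-1):
        for sy in (1,-1):
            P=np.array([[5,5,0],[24,5,0],[24,24,0],[5,24,0]])*[sx,sy,1]*1e-3
            draw(P@Rz.T+[*c0,.116],(0,255,0))
    Mg=R.from_rotvec([-0.927,1.338,0.943]).as_matrix();pg=np.array([.5599,.0836,.0476])
    a=np.radians(30.1);Rz=np.array([[np.cos(a),-np.sin(a),0],[np.sin(a),np.cos(a),0],[0,0,1]])
    for L in ([18,3.5],[3.5,18]):
        P=np.array([[-1,-1],[1,-1],[1,1],[-1,1]])*L
        P=np.c_[P,np.full(4,58)]*1e-3
        W=P@Rz.T+[.5588,.0836,.03]
        draw((W-pg)@Mg@M.T+p,(0,0,255))
    cv2.imwrite(name,big)
if __name__=="__main__": overlay(*sys.argv[1:])
E
python3 ov.py pics/ov1.png pics/w6.png
```

```text
(no output)
```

View pics/ov1.png

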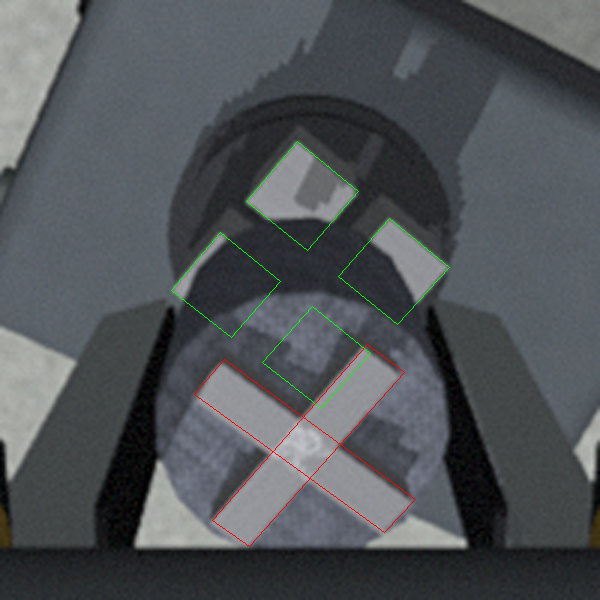

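Call:
{"api": "drive_tool", "payload": {"motion": [{"slide": [0.3, -0.3, 0.15], "roll": 0.01, "claw": 30}, {"slide": [0.4, -0.3, 0.1], "roll": 0.01, "claw": 30}, {"slide": [0.3, -0.1, 0.05], "roll": 0, "claw": 30}, {"slide": [0.1, 0, 0], "roll": 0, "claw": 30}]}}

```text
t: 9.17
tcp_pos: [0.5322, -0.1371, 0.1652]
tool_rot: [-0.332, 1.562, 0.373]
contact_force: [0.4, -1.1, -3.0]
gripper_width: 0.487
```

```bash
cat >> go.py <<'E'
m=g-a*0.010;f=g-a*.0215;print("mid",np.round(m,4),"foot",np.round(f,4));d=np.array([.5287-m[0],-.1353-m[1],0]);print("lateral corr tool cm",np.round(M.T@d*100,2))
E
python3 go.py .5287 -.1353 .18;python3 ov.py pics/ov2.png
```

```text
9.1667 [ 0.5322 -0.1371  0.1652] yaw 25.66805315991452 q [-0.21  0.38  0.52  1.83 -0.24  1.02  0.86] F [ 0.4 -1.1 -3. ] w 0.4871918618883314 tilt [-0.025  0.021 -0.999]
slide cm [-1.46  0.36 -0.26]
head axis [ 0.0473 -0.0143  0.9988] t in tool [-0.9997 -0.0038  0.0226]
head yaw 76.56780033432797
collar est [ 0.5306 -0.1361  0.1477]
mid [ 0.5301 -0.1359  0.1377] foot [ 0.5296 -0.1358  0.1262]
lateral corr tool cm [ 0.    0.12 -0.1 ]
```

View pics/ov2.png

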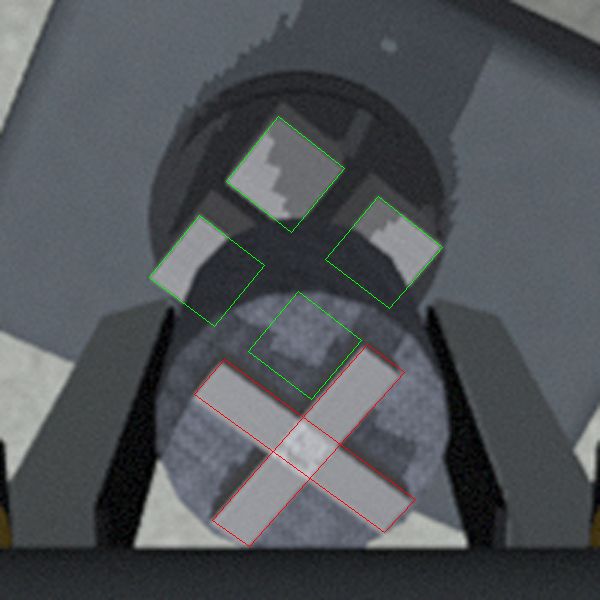

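Call:
{"api": "drive_tool", "payload": {"motion": [{"slide": [0.3, 0.08, -0.08], "roll": -0.005, "claw": 30}, {"slide": [0.5, 0, 0], "roll": 0, "claw": 30}, {"slide": [0.5, 0, 0], "roll": 0, "claw": 30}, {"slide": [0.3, 0, 0], "roll": 0, "claw": 30}]}}

```text
t: 9.55
tcp_pos: [0.5305, -0.1363, 0.1479]
tool_rot: [-0.336, 1.561, 0.377]
contact_force: [-0.1, 0.6, -1.5]
gripper_width: 0.488
```

```bash
python3 go.py .5287 -.1353 .18
```

```text
9.55 [ 0.5305 -0.1363  0.1479] yaw 25.99035220279736 q [-0.21  0.4   0.52  1.85 -0.25  0.98  0.87] F [-0.1  0.6 -1.5] w 0.4876755942308733 tilt [-0.025  0.021 -0.999]
slide cm [-3.2   0.27 -0.16]
head axis [ 0.0472 -0.0142  0.9988] t in tool [-0.9997 -0.0038  0.0226]
head yaw 76.89049971568892
collar est [ 0.5289 -0.1353  0.1304]
mid [ 0.5284 -0.1352  0.1204] foot [ 0.5278 -0.135   0.1089]
lateral corr tool cm [-0.   -0.02  0.02]
```

Call:
{"api": "drive_tool", "payload": {"motion": [{"slide": [0.4, 0, 0.02], "roll": 0, "claw": 30}, {"slide": [0.4, 0, 0.02], "roll": 0, "claw": 30}, {"slide": [0.3, 0, 0.02], "roll": 0, "claw": 30}]}}

```text
t: 9.8
tcp_pos: [0.5306, -0.136, 0.1359]
tool_rot: [-0.336, 1.561, 0.377]
contact_force: [-2.8, -1.2, 5.0]
gripper_width: 0.492
```

```bash
python3 go.py .5287 -.1353 .18
```

```text
9.8 [ 0.5306 -0.136   0.1359] yaw 25.993667543455196 q [-0.2   0.41  0.51  1.86 -0.26  0.96  0.88] F [-2.8 -1.2  5. ] w 0.4917427681776797 tilt [-0.025  0.02  -0.999]
slide cm [-4.41  0.28 -0.2 ]
head axis [ 0.0473 -0.014   0.9988] t in tool [-0.9997 -0.0038  0.0226]
head yaw 76.89326496965256
collar est [ 0.529  -0.135   0.1183]
mid [ 0.5285 -0.1349  0.1083] foot [ 0.528  -0.1347  0.0969]
lateral corr tool cm [-0.   -0.05 -0.  ]
```

Call:
{"api": "drive_tool", "payload": {"motion": [{"slide": [0.3, 0, 0], "roll": 0, "claw": 30}, {"slide": [0.3, 0, 0], "roll": 0, "claw": 30}, {"slide": [0.3, 0, 0], "roll": 0, "claw": 30}]}}

```text
t: 10.05
tcp_pos: [0.5309, -0.1377, 0.1295]
tool_rot: [-0.336, 1.56, 0.375]
contact_force: [-12.3, -0.4, 35.8]
gripper_width: 0.49
```

```bash
python3 go.py .5287 -.1353 .18;python3 ov.py pics/ov3.png
```

```text
10.05 [ 0.5309 -0.1377  0.1295] yaw 25.922615375986094 q [-0.2   0.42  0.51  1.87 -0.26  0.94  0.89] F [-12.3  -0.4  35.8] w 0.49023174109922063 tilt [-0.023  0.02  -1.   ]
slide cm [-5.04  0.45 -0.15]
head axis [ 0.0455 -0.0135  0.9989] t in tool [-0.9997 -0.0038  0.0226]
head yaw 76.82295509239657
collar est [ 0.5293 -0.1367  0.112 ]
mid [ 0.5288 -0.1365  0.102 ] foot [ 0.5283 -0.1364  0.0905]
lateral corr tool cm [0.   0.12 0.04]
```

View pics/ov3.png

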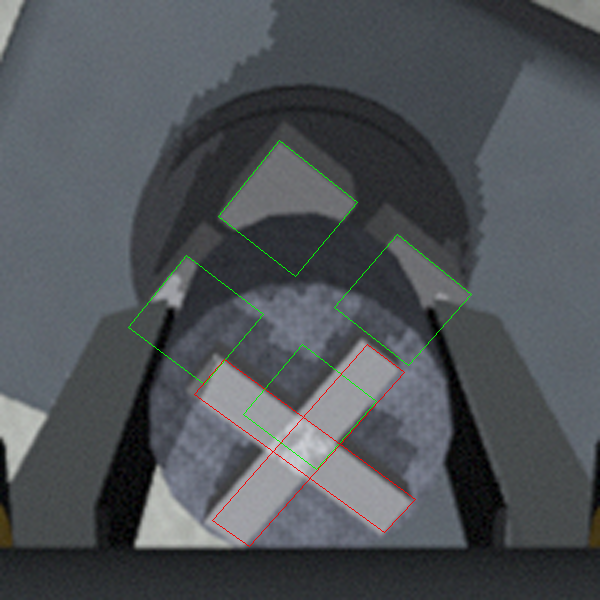

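```bash
python3 - <<'E'
from h import *
out=[]
for c,(a,b) in {"side":(280,195),"scene":(250,120)}.items():
    im=env.read_camera(c)[b:b+80,a:a+80];out.append(cv2.resize(im,(400,400),interpolation=2)[:,:,::-1])
cv2.imwrite("pics/c7.png",np.hstack(out))
s=env.state();print(s["t"],s["tcp_pos"],s["contact_force"],s["moment"])
E
```

```text
10.2 [ 0.53093144 -0.13776032  0.12932596] [-7.64612158 -2.11859147 23.15848688] [-0.57171916  2.06686476  0.05704645]
```

View pics/c7.png

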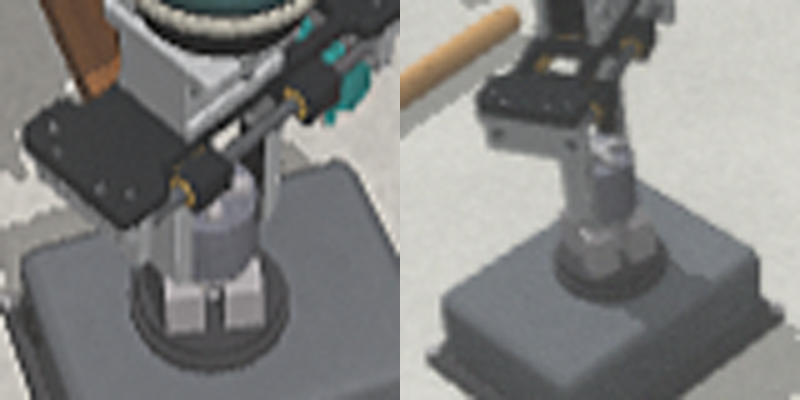

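```bash
cat > ov4.py <<'E'
from h import *
import sys
s,p,M=pose();im=env.read_camera("wrist")[:,:,::-1]
x0,y0,S=250,190,150;k=4
big=cv2.resize(im[y0:y0+S,x0:x0+S],(600,600),interpolation=2)
def draw(P,col):
    q=((proj("wrist",P,(p,M))-[x0,y0]+.5)*k).astype(np.int32);cv2.polylines(big,[q],True,col,1)
a=np.radians(77);Rz=np.array([[np.cos(a),-np.sin(a),0],[np.sin(a),np.cos(a),0],[0,0,1]])
c=[.5287,-.1353,.116]
for L in ([18,3.5],[3.5,18]):
    P=np.array([[-1,-1],[1,-1],[1,1],[-1,1]])*L
    draw(np.c_[P,np.full(4,58)]*1e-3@Rz.T+c,(0,0,255))
t=np.linspace(0,6.28,60)
draw(np.c_[23*np.cos(t),23*np.sin(t),np.full(60,52)]*1e-3+c,(0,255,255))
for sx in (1,-1):
    for sy in (1,-1):
        draw(np.array([[5,5,0],[24,5,0],[24,24,0],[5,24,0]])*[sx,sy,1]*1e-3@Rz.T+c,(0,255,0))
cv2.imwrite(sys.argv[1],big)
print(s["t"],p,s["contact_force"],s["gripper_width"])
E
python3 ov4.py pics/ov4.png
```

```text
10.2 [ 0.53093144 -0.13776032  0.12932596] [-7.64612158 -2.11859147 23.15848688] 0.4838733182188769
```

View pics/ov4.png

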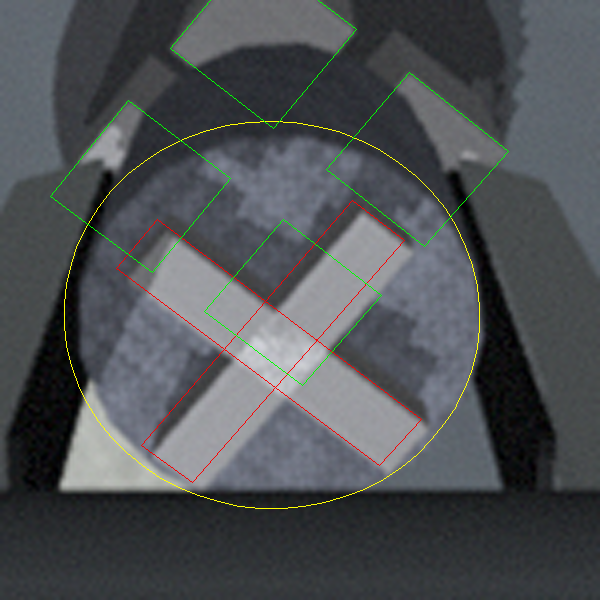

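```bash
python3 - <<'E'
from h import *
for i in range(8):
    env.read_camera("side");s=env.state();print(round(s["t"],2),np.round(s["tcp_pos"],4),np.round(s["contact_force"],1),round(s["gripper_width"],3))
E
python3 go.py 0 0 0; python3 ov4.py pics/ov5.png
```

```text
10.3 [ 0.5309 -0.1377  0.1293] [-9.  -2.4 24.2] 0.489
10.35 [ 0.5309 -0.1377  0.1293] [-7.8 -2.2 23.1] 0.488
10.4 [ 0.5309 -0.1377  0.1293] [-6.6 -2.2 23.1] 0.486
10.45 [ 0.5309 -0.1377  0.1293] [-7.1 -2.5 23.3] 0.488
10.5 [ 0.5309 -0.1377  0.1293] [-7.9 -1.9 24.3] 0.484
10.55 [ 0.5309 -0.1377  0.1293] [-7.6 -2.3 23.6] 0.487
10.6 [ 0.5309 -0.1378  0.1293] [-7.6 -2.5 23.3] 0.486
10.65 [ 0.5309 -0.1377  0.1293] [-7.5 -2.1 23.9] 0.488
10.65 [ 0.5309 -0.1377  0.1293] yaw 25.915277148118264 q [-0.2   0.42  0.51  1.87 -0.26  0.94  0.89] F [-7.5 -2.1 23.9] w 0.4875883517119021 tilt [-0.023  0.02  -1.   ]
slide cm [ 14.43  35.2  -41.57]
head axis [ 0.0452 -0.0132  0.9989] t in tool [-0.9997 -0.0038  0.0226]
head yaw 76.81525834988103
collar est [ 0.5293 -0.1368  0.1118]
mid [ 0.5289 -0.1366  0.1018] foot [ 0.5284 -0.1365  0.0903]
lateral corr tool cm [0.   0.13 0.04]
10.65 [ 0.53093204 -0.13773985  0.12931382] [-7.53682874 -2.10085666 23.85487113] 0.4875883517119021
```

View pics/ov5.png

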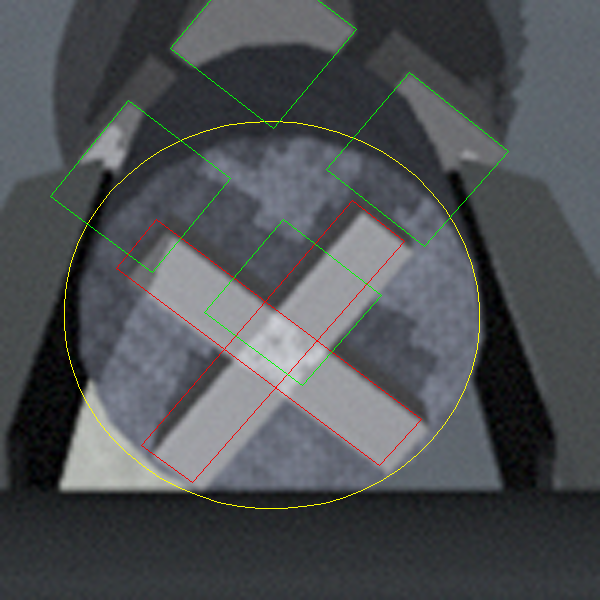

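```bash
python3 - <<'E'
from h import *
a=cv2.imread("pics/w6.png")[225:315,270:370];b=env.read_camera("wrist")[225:315,270:370,::-1]
cv2.imwrite("pics/cmpa.png",cv2.resize(a,(650,585),interpolation=2));cv2.imwrite("pics/cmpb.png",cv2.resize(b,(650,585),interpolation=2))
E
```

```text
(no output)
```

View pics/cmpa.png

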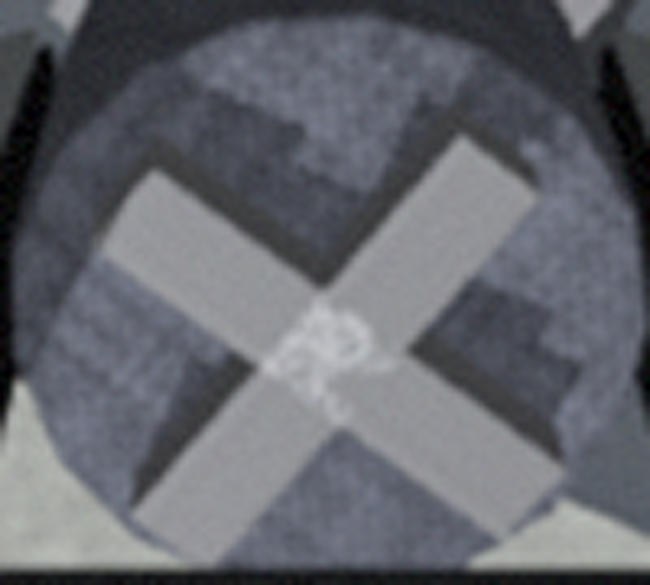

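View pics/cmpb.png

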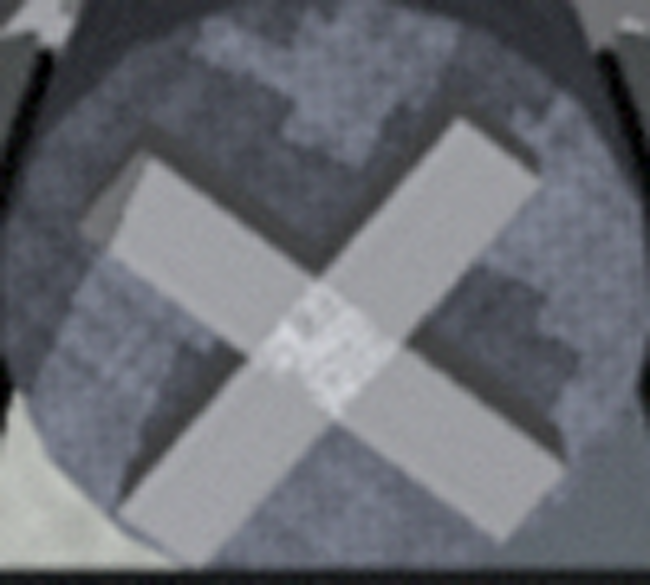

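```bash
python3 - <<'E'
from cell import env
print(env.sign_off())
E
```

```text
the job is handed in; nothing more can be done
None
```

The felt head is fitted on the polisher chuck and was handed in still gripped and pressed home; the sign-off gives no verdict. I gripped it with 25 N, lifted it from the rack, turned it about 43° to line up with the chuck slots, and pushed it down past the spring pin. The task clock read about 10.7 s at the last checks.

**Checks that support it being home**
- The push held steady at about 24 N over the last half second.
- The force jumped from about 5 N to 36 N near the expected height.
- In the last wrist picture, the size of the top cross matches the home height to about 1 mm.
- The slots and fins lined up to within about 1° by my estimate.
- The side and scene pictures show no visible gap under the collar.
- Nothing looked moved in the pictures I took after the lift, but I did not run a separate check on the rest of the bench.

**Points that were off**
- **Slip in the fingers:** the head slid up about 4–6 mm in the grip when it bottomed out. Assuming no slip, the arm's pose alone would put the collar 4 mm below the chuck's top face.
- **Tool tilt:** the tool drifted to about 1.8° off vertical. The head itself may have entered leaning by up to about 2.8°, and appeared to straighten when it seated.
- **Side load and offset:** a sideways force of about 8 N remains. The cross also sits roughly 1 mm from where I predicted it.
- **Pin travel:** I could not read the ejector pin directly.

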